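# Uncap the bench lens and open its iris ring to the soft stop

## Robot

A 6-joint arm with a two-finger parallel gripper is mounted at the origin on a cart in front of the work surface, level with it; the furniture and walls round the work are solid. World frame = base frame: x ahead of the robot, y to its left, z up, the work surface at z = 0. Lengths are in m, angles in rad, forces in N, time in s.
With the tool pointing down it reaches from about 0.375 to 0.9 m from the base axis. Payload 3.1 kg.
Tool frame: the origin (TCP) lies midway between the tips of the shut fingers; the grasp point (between the pads) lies 19 mm behind it; x points along the fingers, z is the direction in which the jaws open and shut, and the axes are right-handed (so a half turn about x gives the same grasp; the last joint's range is limited). The gripper opens to 85 mm and grips with 20 to 120 N. Pads are 22 mm wide; open, the fingers measure 114 mm over their backs; the gripper's body (76 mm by 85 mm) begins 54 mm behind the grasp point. The pads swing forward as they close: fully open they stand 13 mm farther back than shut.
Start: joints at [1.165, 0.527, 1.433, -0, 1.181, -0.178], TCP at [0.14, 0.609, 0.231] pointing down, gripper open.
Joint ranges: [-3.08, 3.08], [-0.75, 2.2], [0.22, 2.44], [-1.43, 4.57], [0, 2.65], [-2.85, 2.85]. Speed limits (rad/s): [2.79, 2.79, 3.14, 3.14, 3.14, 3.14].

## Interface

Orientations are given as a unit quaternion [x, y, z, w].
In Python, from station import telemetry, optics, manip gives the robot as it stands.
- The arm moves only by the tool step_arm, never from a script. Its argument "commands" is a list of rows, each a list of 4 numbers: the shift along the tool's x, y, z in m, then the turn about the tool's x in rad. A call has 1 to 8 rows; each row is the pose to reach, as a shift and turn from the pose measured when the call began, along the tool's axes at that moment; what a row does not reach only later rows make up. A row lasts 1/12 s, in which the tool goes at most 41.7 mm and 7.16 degrees, less where a joint would pass 70% of its speed; a pose out of reach is approached as far as the arm can. A call with a gripper value outside its range is refused whole. "jaw" is the finger opening in m, from 0 to 0.0854, set as the call begins (left out, the last holds). The fingers move at their own pace and stop on an object; "grip_force" is the grip in N (left out, the last holds). Time passes only in rows, so rows that repeat a pose let the fingers close. It gives the time, the measured TCP pose, the force and the opening at its end, in the units of the state.
- telemetry.sense(): the state, without advancing time (a new reading comes with each control period).
- optics.snapshot(name): name is "side" or "top" or "wrist"; returns the picture (400x640x3 uint8, red, green, blue); there is no depth.
- optics.camera_params(name): a dict with "mtx" (3x3 intrinsics, pixels), "origin" and "attitude" of the camera in the world. Camera axes: x right, y down, z forward; pixel columns grow to the right and rows downward; lengths in m; the calibration is good to about 2 mm. A picture is of the moment at which its call begins: read the wrist's pose just before it. camera_params takes no time and is no camera call; for the wrist camera it gives the pose at the moment of the call.
- manip.sign_off(): hands the job in, once; it reports no verdict.
The state is a dict: "t": time; "q": joint angles; "qd": joint speeds; "tau": joint torques, N m; "tcp_pos": TCP position; "tool_rot": TCP orientation; "force": force on the tool from outside, world axes, zero at the start; "ft_torque": the same for the moment, N m; "finger_gap": opening from 0.0 (shut) to 1.0 (fully open).
Only numpy, scipy, OpenCV 4.12 (cv2) and the standard library are available. Lean on these libraries where they do the work, as an engineer would, in place of code of your own. Each camera call takes 0.05 s, during which the arm holds its last target.

## Task

Lift the dust cap off the upright lens and lay it flat on the writing pad, top side up. Then turn the lens's slim knurled iris ring clockwise (seen from above), without touching the fixed collars above and below it, until you feel it come up against its hidden sprung stop; leave it lightly pressed against the stop, never forced hard into it, and let go. Leave the other things on the bench where they are.

Things in the scene. Friction and masses are not known exactly. Their poses are not given: they have to be found in the camera images.
- lens_base: Fixed lower part of the upright lens, dark metal; origin on the vertical lens axis at the bench top. Foot 88 mm diameter, 8 mm high; barrel 54 mm diameter; on top the lower fixed collar, 66 mm diameter, 60 to 72 mm above the origin. Inside, the hidden sprung stop: touched, it adds about 1.6 N m per rad to the ring's torque. A light press adds 0.02 to 0.12 N m; over 0.21 N m is forcing.
- lens_head: Fixed upper collar of the lens, dark metal, 49 mm diameter, from 88 to 110.5 mm above the bench, with an open bore (32 mm diameter) that the cap's spigot sits in. Its origin is the same point as that of lens_base (lens axis, bench top).
- iris_ring: Slim knurled dark ring, 58 mm diameter, 75 to 87 mm above the bench, between the fixed collars. Origin on the lens axis at the bench top; its x axis turns with it. Turns clockwise from above with a steady friction torque of about 0.15 N m and stays where left. After 0.3 to 1.4 rad (varies, not visible) its inner lug, 18 mm off axis, meets the sprung stop; 0.13 rad further is forcing.
- ring_mid (a point): Point on the lens axis at the middle height of the iris ring, 81 mm above the bench. Free gap under the ring 3 mm; the lower collar stands out 4 mm beyond the ring's rim, the upper collar stands back 4.5 mm.
- cap_mid (a point): Centre of the gripping rim of the loose black dust cap (about 40 g): a disc of 42 mm diameter, 14 mm high (7 mm above and below this point). Under it a spigot, 27.6 mm diameter, 9 mm long, sits loosely in the bore of lens_head; the cap lifts straight up. On the pad it stands on its spigot, this point 16 mm above the pad. z axis up through its top.
- pad_top (a point): Centre of the upper face of the cream writing pad, which lies fixed on the bench: 211 mm (its x) by 151 mm (its y), 10 mm thick; z up.
- beaker: Bystander: small clear beaker, 56 mm diameter, 70 mm high, standing loose; origin under its centre.
- lens_mount: Bystander: lens in a ring on a post and square foot, 50x70x120 mm, standing loose; origin under its centre.
- tape_roll: Bystander: roll of tape, 104 mm diameter, 25 mm high, lying loose; origin under its centre.
- screwdriver: Bystander: screwdriver 172 mm long, 20 mm thick, lying loose along its x; origin under its centre.
There are look-alikes about, which are no part of the job. Leave any white look-alike of the part that bears cap_mid alone. What is meant by the lens_base is not white, and is the larger of those in its own colour.

How it is judged:
On the way, in this order (a step that is already met when the one before it is completed fails the run):
1. the dust cap lies flat, top side up, on the writing pad (x of cap_mid in the frame of pad_top between -0.1 and 0.1 m and y of cap_mid in the frame of pad_top between -0.07 and 0.07 m and z of cap_mid in the frame of pad_top between 0.012 and 0.02 m and angle between cap_mid's own z axis and vertical below 0.12 rad), for 0.2 s.
2. the iris ring presses lightly against its hidden stop (contact force between iris_ring and lens_base above 1 N), for 0.2 s.
At the end, for the whole second after the job is handed in: The cap lies flat (within 0.12 rad), top side up, on the pad, its centre at least 5 mm inside the pad's edges, and the ring, at rest, still presses its inner lug on the hidden stop with more than 1 N (0.018 N m) (all of step 1 and contact force between iris_ring and lens_base above 1 N and angular speed of iris_ring below 0.05 rad/s); the robot touches nothing.
It fails at once if the ring is forced into its stop (over 12 N on the lug, 0.21 N m) (contact force between iris_ring and lens_base above 12 N).
It fails at once if the robot touches the fixed collars or barrel of the lens (over 1 N) (contact force between any of the fingers, the arm and lens_base above 1 N or contact force between any of the fingers, the arm and lens_head above 1 N).
It fails at once if a bystander is moved by more than 20 mm (distance of any of beaker, lens_mount, tape_roll, screwdriver from where it was at the start of the episode above 0.02 m).
It also fails if it takes over 72 s, if anything falls off the work surface, if the arm or the gripper's body presses on something with over 40 N, if the wrist force passes 120 N, or if a joint passes its speed limit or range.

## Working session

There is one attempt and no reset: what is moved stays moved. The work goes in short steps, Python scripts to look and compute and a tool call to move; the robot and the scene stay as the last step left them, time stands still between calls to the robot, and variables do not carry over. Pictures are saved under pics/ and viewed, and the job is handed in when it is done.

Besides the shell and the picture viewer there is one more tool, called after "Request:" as name(argument=value, ...), one argument or row to a line, values as JSON. step_arm: Moves the arm, as the interface text tells. Its arguments: {"type":"object","properties":{"commands":{"type":"array","items":{"type":"array","items":{"type":"number"}}},"jaw":{"type":"number"},"grip_force":{"type":"number"}},"required":["commands"]}

```bash
ls; mkdir -p pics; python3 - <<'E'
from station import telemetry, optics, manip
import cv2
s=telemetry.sense();print(s)
for n in("top","side","wrist"):
    p=optics.camera_params(n);print(n,p)
    im=optics.snapshot(n);cv2.imwrite(f"pics/{n}0.png",im[:,:,::-1])
E
```

```text
pics
{'t': 0.0, 'q': array([ 1.16547308e+00,  5.28493323e-01,  1.43388189e+00, -1.24112034e-05,
        1.18141843e+00, -1.78515481e-01]), 'qd': array([-2.43204362e-04,  1.26461491e-03,  2.84713637e-04,  9.77840737e-04,
       -6.18252630e-04,  5.95083077e-05]), 'tau': array([-1.41800279e-03, -4.42344761e+01, -1.78024542e+01, -4.21409513e-04,
        8.46954121e-03,  9.41255394e-06]), 'tcp_pos': array([0.14024132, 0.6083318 , 0.23032344]), 'tool_rot': array([-0.44058108,  0.55405084,  0.43983671,  0.55268404]), 'force': array([-0.15808969, -0.00110856,  0.52889077]), 'ft_torque': array([ 0.0402355 , -0.01205776,  0.02618651]), 'finger_gap': 0.9984487758041279}
top {'mtx': array([[441.2657621 ,   0.        , 324.97281193],
       [  0.        , 441.2657621 , 198.03447011],
       [  0.        ,   0.        ,   1.        ]]), 'origin': array([ 0.36374514, -0.07349509,  1.33774167]), 'attitude': array([ 0.70653407, -0.70325421,  0.05667115, -0.05505905])}
side {'mtx': array([[421.4315904 ,   0.        , 321.67908224],
       [  0.        , 421.4315904 , 199.46913129],
       [  0.        ,   0.        ,   1.        ]]), 'origin': array([ 0.27194905, -0.91826017,  0.50388935]), 'attitude': array([ 0.83169924, -0.14043335,  0.09475035, -0.52875062])}
wrist {'mtx': array([[314.00218764,   0.        , 325.88427974],
       [  0.        , 314.00218764, 201.78675352],
       [  0.        ,   0.        ,   1.        ]]), 'origin': array([0.0708974 , 0.62584933, 0.37298203]), 'attitude': array([0.77439108, 0.61641892, 0.08810447, 0.1121774 ])}
```

View pics/top0.png

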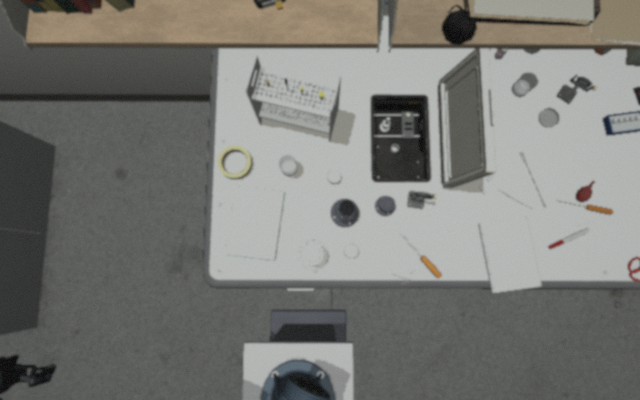

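View pics/side0.png

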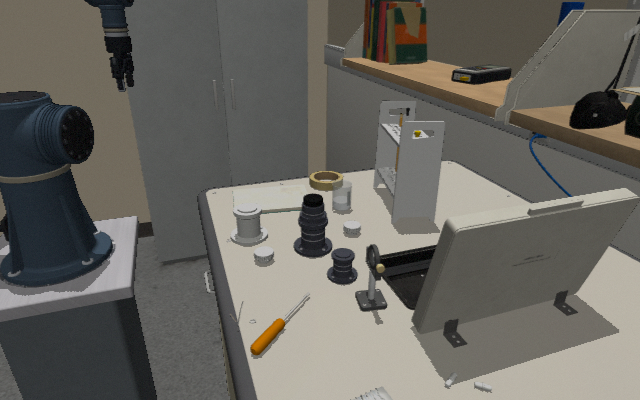

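View pics/wrist0.png

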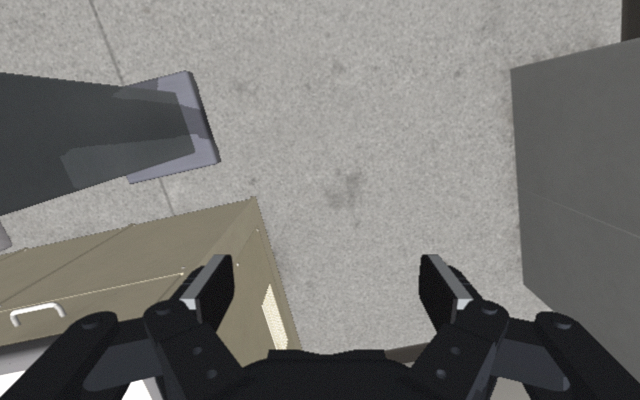

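```bash
cat > h.py <<'E'
import numpy as np, cv2
from scipy.spatial.transform import Rotation as R
from station import telemetry, optics, manip
def cam(n):
    p=optics.camera_params(n); return p['mtx'],np.array(p['origin']),R.from_quat(p['attitude']).as_matrix()
def onz(n,uv,z,c=None):
    K,o,A=c or cam(n); d=A@np.linalg.inv(K)@np.array([uv[0],uv[1],1.]); return o+d*(z-o[2])/d[2]
def proj(n,P,c=None):
    K,o,A=c or cam(n); q=K@(A.T@(np.asarray(P)-o)); return q[:2]/q[2]
def crop(src,dst,x0,y0,x1,y1,k):
    im=cv2.imread(src)[y0:y1,x0:x1]; cv2.imwrite(dst,cv2.resize(im,None,fx=k,fy=k,interpolation=cv2.INTER_CUBIC))
E
python3 - <<'E'
from h import *
crop('pics/top0.png','pics/top0c.png',210,140,450,290,3.3)
crop('pics/side0.png','pics/side0c.png',220,160,420,310,4)
E
```

```text
(no output)
```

View pics/top0c.png

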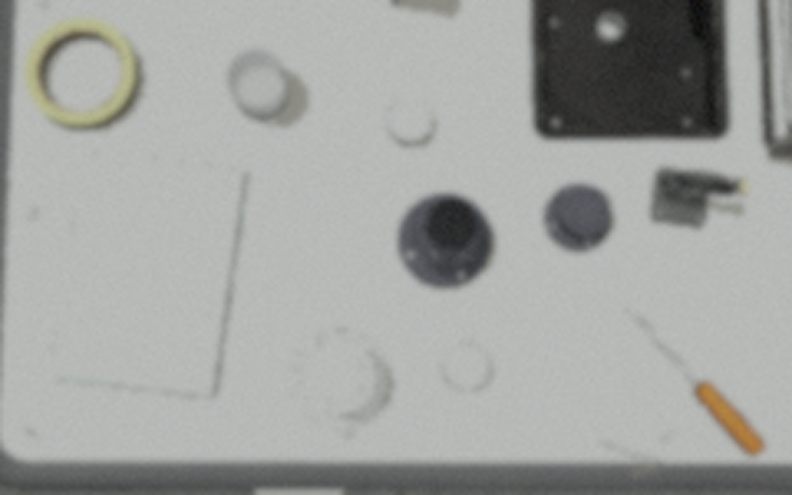

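View pics/side0c.png

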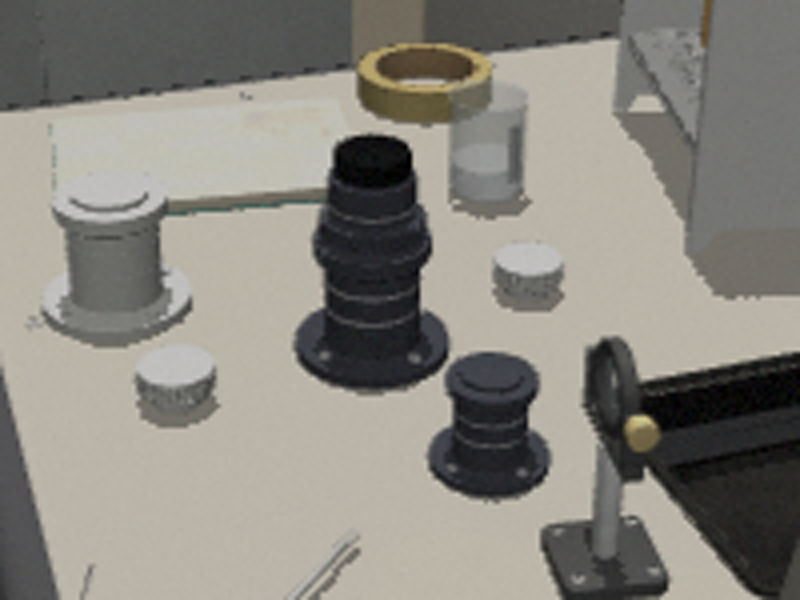

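```bash
python3 - <<'E'
from h import *
np.set_printoptions(precision=4,suppress=True)
t=lambda x,y,z:onz('top',(x/3.3+210,y/3.3+140),z)
s=lambda x,y,z:onz('side',(x/4+220,y/4+160),z)
print('foot',t(446,241,.008),'cap',t(451,222,.1245))
print('side cap',s(372,155,.1245), 'foot',s(372,342,.008))
for p in [(247,173),(213,397),(57,379),(92,155)]: print('pad',t(*p,.010))
print('side pad', s(345,185,.01), s(335,100,.01), s(165,205,.01),s(52,120,.01))
for n,p,z in [('beaker',(263,90),.0),('wlens',(340,380),.0),('tape',(83,73),.025),('dark2',(578,218),.03),('mount',(680,195),.0),('wcap1',(411,120),.014),('wcap2',(468,365),.014),('sd',(695,385),.01)]: print(n,t(*p,z))
E
```

```text
foot [ 0.5301 -0.1375  0.008 ] cap [ 0.5316 -0.1362  0.1245]
side cap [ 0.5302 -0.1438  0.1245] foot [ 0.5304 -0.1432  0.008 ]
pad [0.5923 0.0465 0.01  ]
pad [0.387  0.0733 0.01  ]
pad [0.4024 0.2147 0.01  ]
pad [0.6085 0.1904 0.01  ]
side pad [0.5759 0.0504 0.01  ] [0.6127 0.1911 0.01  ] [0.4557 0.0591 0.01  ] [0.4072 0.2201 0.01  ]
beaker [0.6733 0.0338 0.    ]
wlens [ 0.403  -0.0409  0.    ]
tape [0.6827 0.1985 0.025 ]
dark2 [ 0.5489 -0.2563  0.03  ]
mount [ 0.5752 -0.3558  0.    ]
wcap1 [ 0.6422 -0.1051  0.014 ]
wcap2 [ 0.4166 -0.1568  0.014 ]
sd [ 0.3997 -0.3624  0.01  ]
```

```bash
cat >> h.py <<'E'
np.set_printoptions(precision=4,suppress=True)
def go(target,yaw=None):
    "target TCP world; yaw = world angle of tool z axis"
    s=telemetry.sense(); M=R.from_quat(s['tool_rot']).as_matrix(); p=s['tcp_pos']
    d=M.T@(np.array(target)-p)
    y0=np.arctan2(M[1,2],M[0,2])
    print('tcp',p,'yaw',y0,'xaxis',M[:,0],'q',s['q'],'t',s['t'])
    tr=0 if yaw is None else -((yaw-y0+np.pi/2)%np.pi-np.pi/2)
    print('shift',d,'turn',tr)
E
python3 -c "
from h import *
go([.52,-.06,.30])"
```

```text
tcp [0.1403 0.6085 0.2305] yaw 1.3440083317249711 xaxis [-0.0006 -0.0016 -1.    ] q [ 1.1655  0.5283  1.4336 -0.      1.1814 -0.1785] t 0.15
shift [-0.0686 -0.5203 -0.5661] turn 0
```

Request:
step_arm(
  commands=[
    [-0.04,-0.02,-0.02,0],
    [-0.07,-0.05,-0.05,0],
    [-0.07,-0.08,-0.08,0],
    [-0.07,-0.11,-0.11,0],
    [-0.07,-0.135,-0.14,0],
    [-0.07,-0.16,-0.17,0],
    [-0.07,-0.185,-0.2,0],
    [-0.07,-0.21,-0.23,0],
  ],
)

```text
t: 0.82
tcp_pos: [0.2912, 0.34, 0.3008]
tool_rot: [-0.441, 0.554, 0.44, 0.553]
force: [1.1, -0.0, -0.4]
finger_gap: 0.999
```

```bash
python3 -c "
from h import *
go([.46,-.12,.30])"
```

```text
tcp [0.2912 0.34   0.3008] yaw 1.3446698141306037 xaxis [-0.0005 -0.0016 -1.    ] q [ 0.6127  0.1958  1.7618 -0.0011  1.1853 -0.7316] t 0.8167
shift [ 0.0015 -0.2677 -0.4104] turn 0
```

Request:
step_arm(
  commands=[
    [0,-0.022,-0.034,0],
    [0,-0.044,-0.068,0],
    [0,-0.066,-0.102,0],
    [0,-0.088,-0.136,0],
    [0,-0.11,-0.17,0],
    [0,-0.132,-0.204,0],
    [0,-0.154,-0.238,0],
    [0,-0.176,-0.272,0],
  ],
)

```text
t: 1.48
tcp_pos: [0.4016, 0.0335, 0.3013]
tool_rot: [-0.441, 0.554, 0.44, 0.553]
force: [1.7, -0.5, -1.0]
finger_gap: 0.997
```

Request:
step_arm(
  commands=[
    [0,-0.022,-0.034,0],
    [0,-0.044,-0.068,0],
    [0,-0.066,-0.102,0],
    [0,-0.088,-0.136,0],
    [0,-0.09,-0.139,0],
    [0,-0.09,-0.139,0],
    [0,-0.09,-0.139,0],
  ],
)

```text
t: 2.07
tcp_pos: [0.4574, -0.1217, 0.301]
tool_rot: [-0.44, 0.554, 0.441, 0.553]
force: [0.4, 0.2, -0.7]
finger_gap: 1.003
```

```bash
python3 - <<'E'
from h import *
go([.531,-.139,.30])
print(cam('wrist')); c=cam('wrist')
for z in (.1245,.0): print(proj('wrist',[.531,-.139,z],c))
im=optics.snapshot('wrist');cv2.imwrite('pics/w1.png',im[:,:,::-1])
E
```

```text
tcp [ 0.4574 -0.1217  0.301 ] yaw 1.3433715016204133 xaxis [-0.0021  0.0001 -1.    ] q [-0.4962  0.2352  1.7065 -0.001   1.2018 -1.8392] t 2.0667
shift [ 0.0008 -0.0756 -0.0002] turn 0
(array([[314.0022,   0.    , 325.8843],
       [  0.    , 314.0022, 201.7868],
       [  0.    ,   0.    ,   1.    ]]), array([ 0.3882, -0.1045,  0.4437]), array([[ 0.2252,  0.9352,  0.2734],
       [ 0.9743, -0.2161, -0.0635],
       [-0.0003,  0.2807, -0.9598]]))
[324.6214 248.2274]
[324.9699 212.8539]
```

View pics/w1.png

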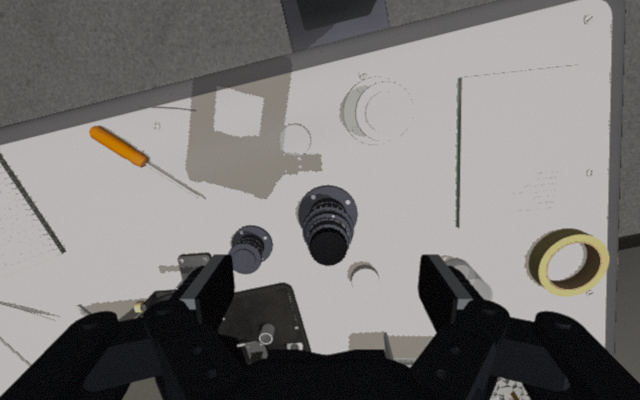

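```bash
python3 - <<'E'
from h import *
crop('pics/w1.png','pics/w1c.png',285,175,375,275,6)
E
```

```text
(no output)
```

View pics/w1c.png

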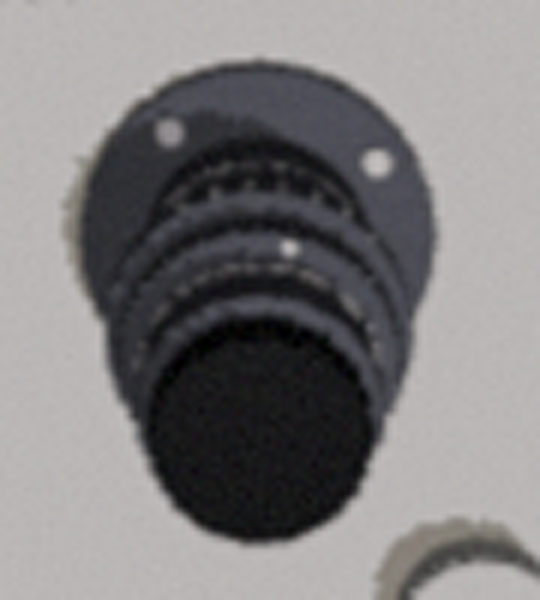

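```bash
python3 - <<'E'
from h import *
from scipy.optimize import least_squares
c=cam('wrist'); th=np.linspace(0,2*np.pi,200)
def ext(x,y,z0,z1,r):
    P=np.array([proj('wrist',[x+r*np.cos(a),y+r*np.sin(a),z],c) for z in(z0,z1) for a in th])
    return np.array([P[:,0].min(),P[:,0].max(),P[:,1].min(),P[:,1].max()])
m=np.array([309.7,348.7,228,265.8])
f=lambda v:ext(v[0],v[1],.1105,.1245,.021)-m
r=least_squares(f,[.531,-.139],diff_step=1e-3);print(r.x,r.fun)
# foot: left 83, right 434, top 62
m2=np.array([285+80/6,285+437/6,175+62/6])
g=lambda v:(ext(v[0],v[1],.0,.008,.044)-np.r_[m2,0])[:3]
r=least_squares(g,[.531,-.139],diff_step=1e-3);print(r.x,r.fun)
E
```

```text
[ 0.5335 -0.1336] [ 0.5564 -0.5563 -0.7759  0.7812]
[ 0.5339 -0.1341] [-0.2889  0.2888  0.0158]
```

```bash
python3 - <<'E'
from h import *
go([.532,-.136,.19])
E
```

```text
tcp [ 0.4572 -0.1209  0.3011] yaw 1.3447186188271436 xaxis [-0.002 -0.    -1.   ] q [-0.4949  0.2344  1.7073 -0.0011  1.2017 -1.8392] t 2.1167
shift [ 0.1109 -0.0765  0.0021] turn 0
```

Request:
step_arm(
  commands=[
    [0.025,-0.02,0,0],
    [0.055,-0.04,0.001,0],
    [0.085,-0.06,0.002,0],
    [0.11,-0.077,0.002,0],
    [0.11,-0.077,0.002,0],
    [0.11,-0.077,0.002,0],
    [0.11,-0.077,0.002,0],
  ],
)

```text
t: 2.7
tcp_pos: [0.5318, -0.1348, 0.1918]
tool_rot: [-0.44, 0.553, 0.442, 0.552]
force: [-0.1, 0.8, -0.3]
finger_gap: 0.999
```

```bash
python3 - <<'E'
from h import *
go([.532,-.136,.15])
c=cam('wrist');print(c[1],c[2]);s=telemetry.sense();print('tcp px',proj('wrist',s['tcp_pos'],c))
im=optics.snapshot('wrist');cv2.imwrite('pics/w2.png',im[:,:,::-1])
crop('pics/w2.png','pics/w2c.png',200,160,460,340,3)
E
```

```text
tcp [ 0.5318 -0.1348  0.1918] yaw 1.346575230951049 xaxis [-0.0024  0.0002 -1.    ] q [-0.4515  0.4776  1.6648 -0.0011  1.0014 -1.7975] t 2.7
shift [ 0.0418 -0.0006 -0.0011] turn 0
[ 0.4626 -0.1178  0.3345] [[ 0.222   0.9359  0.2733]
 [ 0.975  -0.213  -0.0625]
 [-0.0003  0.2804 -0.9599]]
tcp px [323.5178 258.4932]
```

View pics/w2c.png

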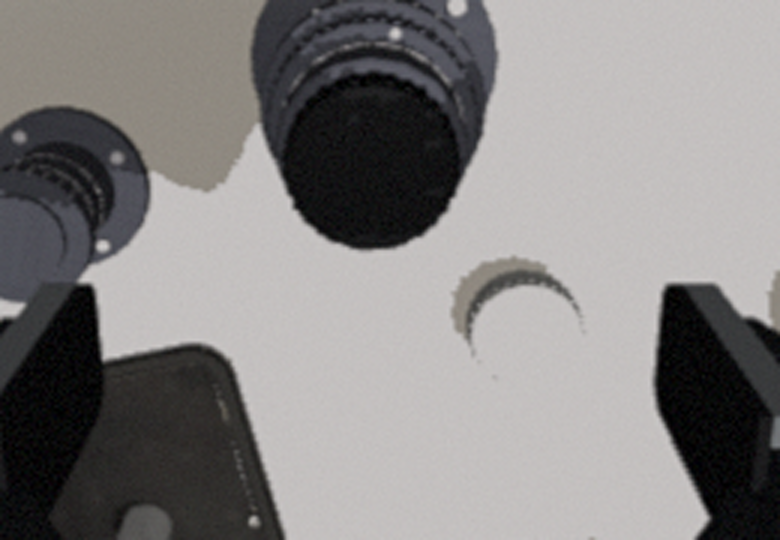

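Request:
step_arm(
  commands=[
    [0,0,0,0.12],
    [0,0,0,0.24],
    [0,0,0,0.36],
    [0,0,0,0.48],
    [0,0,0,0.6],
    [0,0,0,0.72],
    [0,0,0,0.84],
    [0,0,0,0.96],
  ],
)

```text
t: 3.42
tcp_pos: [0.532, -0.135, 0.195]
tool_rot: [-0.135, 0.694, 0.133, 0.695]
force: [-0.1, -0.7, 0.1]
finger_gap: 1.004
```

Request:
step_arm(
  commands=[
    [0,0,0,0.12],
    [0,0,0,0.24],
    [0,0,0,0.36],
    [0,0,0,0.48],
    [0,0,0,0.6],
    [0,0,0,0.62],
    [0,0,0,0.62],
    [0,0,0,0.62],
  ],
)

```text
t: 4.08
tcp_pos: [0.5319, -0.135, 0.1963]
tool_rot: [0.083, 0.701, -0.085, 0.704]
force: [0.2, -0.8, 0.3]
finger_gap: 0.999
```

```bash
python3 - <<'E'
from h import *
go([.532,-.136,.15])
c=cam('wrist');print(c[1],c[2]);s=telemetry.sense();print('tcp px',proj('wrist',s['tcp_pos'],c))
im=optics.snapshot('wrist');cv2.imwrite('pics/w3.png',im[:,:,::-1])
crop('pics/w3.png','pics/w3c.png',200,160,460,340,3)
E
```

```text
tcp [ 0.5319 -0.135   0.1963] yaw -0.23705417762290618 xaxis [ 0.0041 -0.003  -1.    ] q [-0.4516  0.4691  1.6652 -0.0011  1.0023 -0.2139] t 4.0833
shift [ 0.0463 -0.0009  0.0001] turn 0
[ 0.5489 -0.0636  0.3387] [[ 0.9721 -0.226  -0.0628]
 [-0.2345 -0.9316 -0.2779]
 [ 0.0042  0.2848 -0.9586]]
tcp px [325.1451 261.2468]
```

View pics/w3c.png

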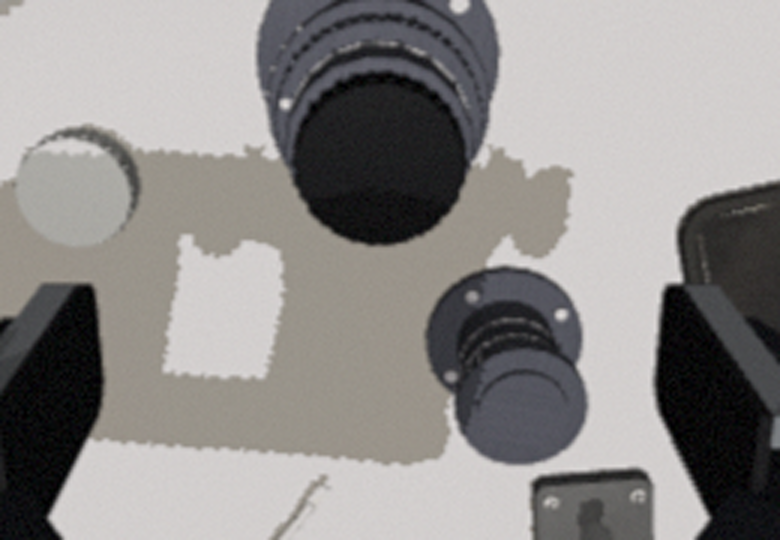

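```bash
python3 - <<'E'
from h import *
go([.5323,-.1365,.1310])
E
```

```text
tcp [ 0.5319 -0.135   0.196 ] yaw -0.23754002041757305 xaxis [ 0.0036 -0.0028 -1.    ] q [-0.4517  0.4698  1.6651 -0.0011  1.0023 -0.2135] t 4.1333
shift [ 0.065  -0.0013  0.0005] turn 0
```

Request:
step_arm(
  commands=[
    [0.02,-0.001,0.0005,0],
    [0.045,-0.0013,0.0005,0],
    [0.06,-0.0013,0.0005,0],
    [0.065,-0.0013,0.0005,0],
    [0.065,-0.0013,0.0005,0],
    [0.065,-0.0013,0.0005,0],
  ],
  jaw=0.062,
)

```text
t: 4.63
tcp_pos: [0.5327, -0.1367, 0.1314]
tool_rot: [0.083, 0.701, -0.084, 0.704]
force: [0.3, -0.5, 0.8]
finger_gap: 0.727
```

```bash
python3 - <<'E'
from h import *
go([.5323,-.1365,.1115])
c=cam('wrist');print(c[1],c[2]);s=telemetry.sense();print('tcp px',proj('wrist',s['tcp_pos'],c))
im=optics.snapshot('wrist');cv2.imwrite('pics/w4.png',im[:,:,::-1])
crop('pics/w4.png','pics/w4c.png',200,160,460,340,3)
E
```

```text
tcp [ 0.5327 -0.1367  0.1314] yaw -0.23686396251622657 xaxis [ 0.0041 -0.003  -1.    ] q [-0.4539  0.5661  1.7172 -0.0012  0.8533 -0.2162] t 4.6333
shift [ 0.0199  0.0001 -0.0005] turn 0
[ 0.5497 -0.0653  0.2737] [[ 0.9721 -0.2258 -0.0628]
 [-0.2344 -0.9316 -0.2779]
 [ 0.0043  0.2848 -0.9586]]
tcp px [325.1022 261.2166]
```

View pics/w4c.png

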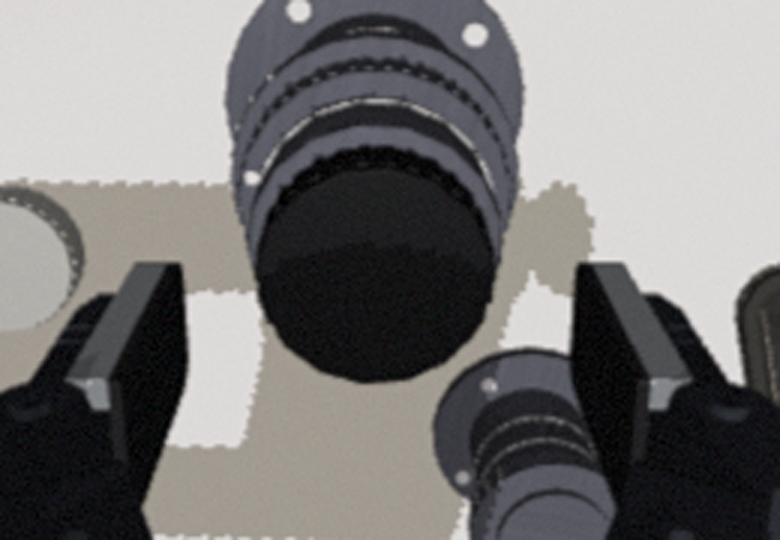

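Request:
step_arm(
  commands=[
    [0.01,0,-0.0005,0],
    [0.0195,0,-0.0005,0],
    [0.0195,0,-0.0005,0],
    [0.0195,0,-0.0005,0],
    [0.0195,0,-0.0005,0],
  ],
)

```text
t: 5.1
tcp_pos: [0.5326, -0.1368, 0.1122]
tool_rot: [0.083, 0.7, -0.085, 0.704]
force: [0.4, -0.3, 0.9]
finger_gap: 0.728
```

Request:
step_arm(
  commands=[
    [0,0,0,0],
    [0,0,0,0],
    [0,0,0,0],
    [0,0,0,0],
    [0,0,0,0],
    [0,0,0,0],
  ],
  jaw=0.036,
  grip_force=25,
)

```text
t: 5.6
tcp_pos: [0.5329, -0.1369, 0.1126]
tool_rot: [0.082, 0.7, -0.085, 0.704]
force: [0.2, 0.5, 3.1]
finger_gap: 0.474
```

```bash
python3 - <<'E'
from h import *
go([.5323,-.1365,.20])
s=telemetry.sense();print(s['force'],s['ft_torque'],s['finger_gap']*85.4)
im=optics.snapshot('side');cv2.imwrite('pics/s5.png',im[:,:,::-1])
crop('pics/s5.png','pics/s5c.png',250,120,380,270,4)
E
```

```text
tcp [ 0.5329 -0.1369  0.1126] yaw -0.23690174696656677 xaxis [ 0.0057 -0.0038 -1.    ] q [-0.4541  0.5958  1.7302 -0.0013  0.8088 -0.2163] t 5.6
shift [-0.0874  0.     -0.0002] turn 0
[0.1906 0.501  3.05  ] [ 0.0397  0.0926 -0.0117] 40.480489002153575
```

View pics/s5c.png

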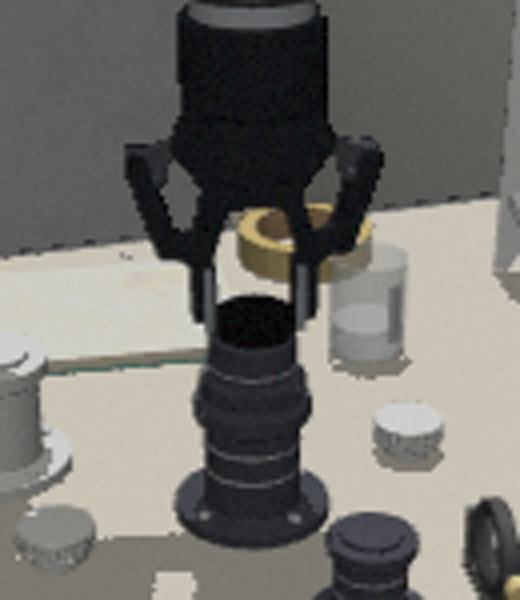

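Request:
step_arm(
  commands=[
    [-0.006,0,0,0],
    [-0.012,0,0,0],
    [-0.02,0,0,0],
    [-0.04,0,0,0],
    [-0.06,0,0,0],
    [-0.08,0,0,0],
    [-0.08,0,0,0],
  ],
)

```text
t: 6.23
tcp_pos: [0.5349, -0.1376, 0.1969]
tool_rot: [0.081, 0.697, -0.086, 0.707]
force: [1.0, -0.2, 0.2]
finger_gap: 0.479
```

```bash
python3 - <<'E'
from h import *
go([.495,.125,.17])
s=telemetry.sense();print(s['force'],s['ft_torque'],s['finger_gap']*85.4)
im=optics.snapshot('side');cv2.imwrite('pics/s6.png',im[:,:,::-1])
crop('pics/s6.png','pics/s6c.png',250,100,380,250,4)
im=optics.snapshot('wrist');cv2.imwrite('pics/w6.png',im[:,:,::-1])
E
```

```text
tcp [ 0.5349 -0.1376  0.1969] yaw -0.23669890463403268 xaxis [ 0.0135 -0.0075 -0.9999] q [-0.4537  0.469   1.6633 -0.001   0.9939 -0.2164] t 6.2333
shift [ 0.0244  0.2461 -0.1008] turn 0
[ 1.0184 -0.1659  0.1978] [ 0.0053  0.0162 -0.0141] 40.86960961382825
```

View pics/s6c.png

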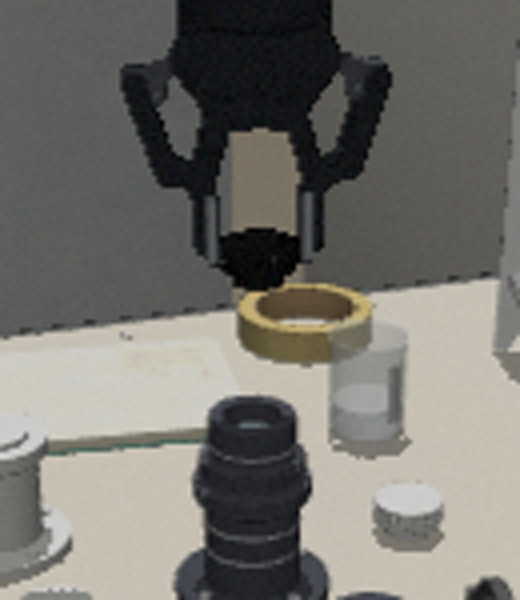

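View pics/w6.png

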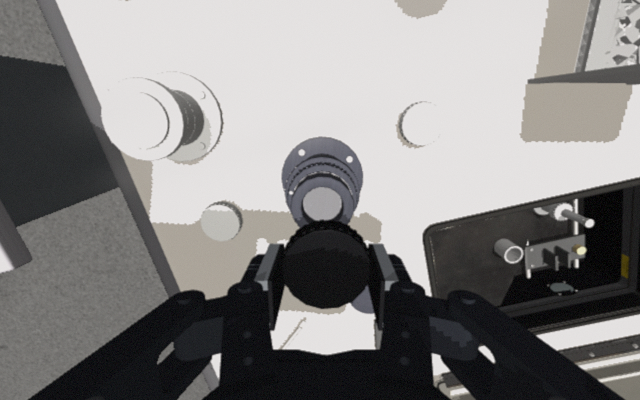

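Request:
step_arm(
  commands=[
    [0,0.035,-0.014,0],
    [0,0.07,-0.028,0],
    [0,0.105,-0.042,0],
    [0,0.14,-0.056,0],
    [0.005,0.175,-0.07,0],
    [0.01,0.21,-0.085,0],
    [0.018,0.24,-0.098,0],
    [0.024,0.246,-0.101,0],
  ],
)

```text
t: 7.0
tcp_pos: [0.4895, 0.1301, 0.1663]
tool_rot: [0.081, 0.701, -0.083, 0.704]
force: [-0.8, -0.1, -1.0]
finger_gap: 0.477
```

Request:
step_arm(
  commands=[
    [0,0,0,0],
    [0,0,0,0],
  ],
)

```text
t: 7.17
tcp_pos: [0.4879, 0.1304, 0.165]
tool_rot: [0.08, 0.703, -0.083, 0.702]
force: [-0.2, 0.3, -0.8]
finger_gap: 0.474
```

```bash
python3 - <<'E'
from h import *
go([.495,.125,.035])
s=telemetry.sense();print(s['force'],s['ft_torque'],s['finger_gap']*85.4)
im=optics.snapshot('wrist');cv2.imwrite('pics/w7.png',im[:,:,::-1])
E
```

```text
tcp [0.4879 0.1304 0.165 ] yaw -0.23098120814105577 xaxis [-0.0007 -0.0038 -1.    ] q [ 0.0418  0.4663  1.7963 -0.0048  0.8798  0.2759] t 7.1667
shift [ 0.13   -0.0031  0.0081] turn 0
[-0.1709  0.2679 -0.804 ] [0.0414 0.0259 0.0241] 40.472693623740575
```

View pics/w7.png

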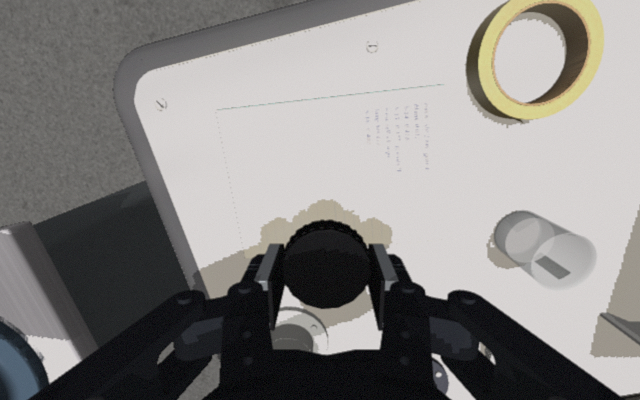

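Request:
step_arm(
  commands=[
    [0.04,0,0.003,0],
    [0.08,0,0.006,0],
    [0.11,0,0.006,0],
    [0.128,0,0.006,0],
    [0.135,0,0.006,0],
    [0.135,0,0.006,0],
    [0.135,0,0.006,0],
  ],
)

```text
t: 7.8
tcp_pos: [0.4959, 0.1267, 0.031]
tool_rot: [0.081, 0.701, -0.084, 0.703]
force: [0.3, -1.4, -0.8]
finger_gap: 0.477
```

Request:
step_arm(
  commands=[
    [0.002,0,0,0],
    [0.004,0,0,0],
    [0.006,0,0,0],
    [0.006,0,0,0],
  ],
)

```text
t: 8.13
tcp_pos: [0.4963, 0.1267, 0.0256]
tool_rot: [0.081, 0.701, -0.084, 0.704]
force: [0.5, -0.0, -0.3]
finger_gap: 0.478
```

```bash
python3 - <<'E'
from h import *
go([.495,.125,.021])
s=telemetry.sense();print(s['force'],s['ft_torque'],s['finger_gap']*85.4)
E
```

```text
tcp [0.4963 0.1267 0.0256] yaw -0.23387746818262556 xaxis [ 0.0034 -0.004  -1.    ] q [ 0.0339  0.7231  1.8614 -0.0077  0.5538  0.2744] t 8.1333
shift [ 0.0046 -0.0019 -0.0009] turn 0
[ 0.5351 -0.0199 -0.3458] [-0.0122 -0.0345  0.0081] 40.836046691429104
```

Request:
step_arm(
  commands=[
    [0.001,0,0,0],
    [0.002,0,0,0],
    [0.003,0,0,0],
    [0.003,0,0,0],
  ],
)

```text
t: 8.47
tcp_pos: [0.4962, 0.1268, 0.0224]
tool_rot: [0.081, 0.701, -0.084, 0.704]
force: [-0.2, -0.3, -1.2]
finger_gap: 0.477
```

Request:
step_arm(
  commands=[
    [0.001,0,0,0],
    [0.0015,0,0,0],
    [0.0015,0,0,0],
  ],
)

```text
t: 8.72
tcp_pos: [0.4962, 0.1268, 0.0212]
tool_rot: [0.081, 0.701, -0.084, 0.704]
force: [-1.1, 0.3, 3.1]
finger_gap: 0.474
```

Request:
step_arm(
  commands=[
    [0,0,0,0],
    [0,0,0,0],
    [0,0,0,0],
    [0,0,0,0],
  ],
  jaw=0.062,
)

```text
t: 9.05
tcp_pos: [0.4962, 0.1268, 0.0211]
tool_rot: [0.081, 0.701, -0.084, 0.704]
force: [0.7, 0.2, 1.6]
finger_gap: 0.725
```

Request:
step_arm(
  commands=[
    [-0.01,0,0,0],
    [-0.03,0,0,0],
    [-0.06,0,0,0],
    [-0.09,0,0,0],
    [-0.09,0,0,0],
  ],
)

```text
t: 9.47
tcp_pos: [0.4993, 0.1275, 0.1163]
tool_rot: [0.082, 0.697, -0.083, 0.707]
force: [0.8, -0.6, 0.4]
finger_gap: 0.728
```

```bash
python3 - <<'E'
from h import *
go([.43,.125,.05])
s=telemetry.sense();print(s['force'],s['ft_torque'],s['finger_gap']*85.4)
for n in('side','wrist','top'):
    im=optics.snapshot(n);cv2.imwrite(f'pics/{n}8.png',im[:,:,::-1])
crop('pics/side8.png','pics/s8c.png',210,130,370,250,4)
crop('pics/top8.png','pics/t8c.png',210,140,370,290,4)
E
```

```text
tcp [0.4993 0.1275 0.1163] yaw -0.2333297794977288 xaxis [ 0.0135 -0.0035 -0.9999] q [ 0.0352  0.5545  1.8195 -0.0059  0.7542  0.2728] t 9.4667
shift [ 0.0654 -0.0184 -0.0677] turn 0
[ 0.7703 -0.5914  0.3872] [-0.0261  0.0005 -0.0287] 62.18256584600508
```

View pics/s8c.png

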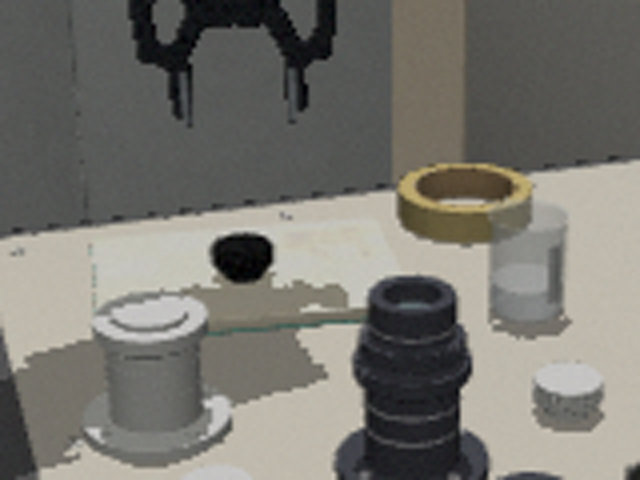

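View pics/wrist8.png

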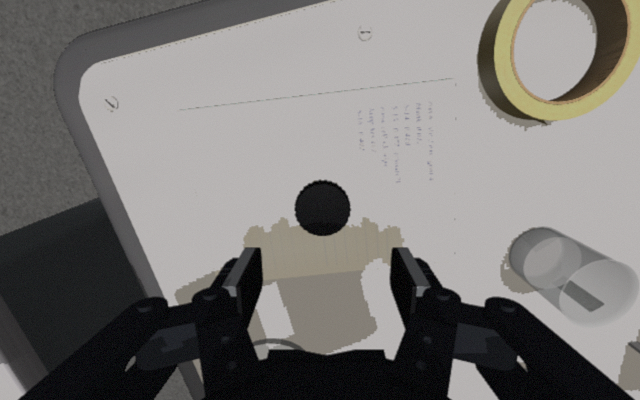

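```bash
python3 - <<'E'
from h import *
go([.48,.179,.04])
E
```

```text
tcp [0.4958 0.1272 0.1117] yaw -0.23355132601060732 xaxis [ 0.0041 -0.0039 -1.    ] q [ 0.0349  0.562   1.8242 -0.006   0.7514  0.2728] t 9.6167
shift [ 0.0714  0.0469 -0.0277] turn 0
```

Request:
step_arm(
  commands=[
    [0,0.03,-0.018,0],
    [0.02,0.047,-0.028,0],
    [0.05,0.047,-0.028,0],
    [0.072,0.047,-0.028,0],
    [0.076,0.047,-0.028,0],
    [0.076,0.047,-0.028,0],
    [0.076,0.047,-0.028,0],
  ],
  jaw=0.058,
)

```text
t: 10.2
tcp_pos: [0.4795, 0.1789, 0.0351]
tool_rot: [0.081, 0.701, -0.084, 0.703]
force: [0.1, 0.5, 0.9]
finger_gap: 0.678
```

```bash
python3 - <<'E'
from h import *
go([.48,.179,.02])
s=telemetry.sense();print(s['force'],s['ft_torque'],s['finger_gap']*85.4)
im=optics.snapshot('wrist');cv2.imwrite('pics/w9.png',im[:,:,::-1])
E
```

```text
tcp [0.4795 0.1789 0.0351] yaw -0.23388509867543855 xaxis [ 0.0026 -0.0042 -1.    ] q [ 0.141   0.7046  1.859  -0.0082  0.576   0.3818] t 10.2
shift [0.0151 0.0003 0.0004] turn 0
[0.0992 0.4949 0.8519] [0.043  0.0045 0.0133] 57.872297302443954
```

View pics/w9.png

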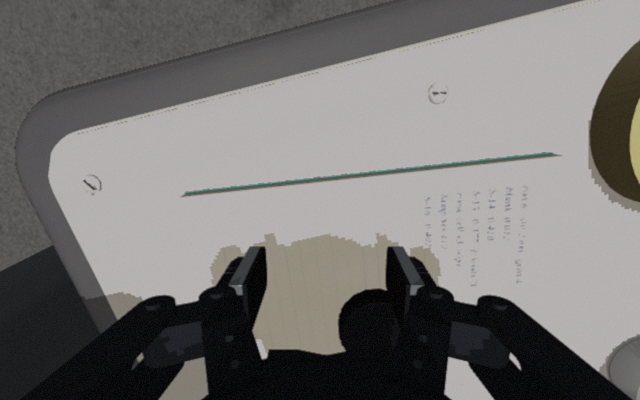

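Request:
step_arm(
  commands=[
    [0.01,0,0,0],
    [0.02,0,0,0],
    [0.026,0,0,0],
    [0.026,0,0,0],
    [0.026,0,0,0],
  ],
)

```text
t: 10.67
tcp_pos: [0.4799, 0.1787, 0.0093]
tool_rot: [0.081, 0.701, -0.084, 0.704]
force: [0.5, 0.1, -0.2]
finger_gap: 0.68
```

Request:
step_arm(
  commands=[
    [0.001,0,0,0],
    [0.002,0,0,0],
    [0.002,0,0,0],
  ],
)

```text
t: 10.92
tcp_pos: [0.4799, 0.1787, 0.0073]
tool_rot: [0.081, 0.701, -0.084, 0.704]
force: [0.2, 0.1, -0.2]
finger_gap: 0.678
```

Request:
step_arm(
  commands=[
    [0.001,0,0,0],
    [0.0015,0,0,0],
    [0.0015,0,0,0],
  ],
)

```text
t: 11.17
tcp_pos: [0.48, 0.1787, 0.0058]
tool_rot: [0.081, 0.701, -0.084, 0.704]
force: [-0.5, 0.4, 0.4]
finger_gap: 0.682
```

Request:
step_arm(
  commands=[
    [0.0008,0,0,0],
    [0.0008,0,0,0],
    [0.0008,0,0,0],
  ],
)

```text
t: 11.42
tcp_pos: [0.48, 0.1787, 0.0057]
tool_rot: [0.081, 0.701, -0.084, 0.704]
force: [-0.7, -0.1, 5.6]
finger_gap: 0.683
```

Request:
step_arm(
  commands=[
    [0.0008,0,0,0],
    [0.0008,0,0,0],
    [0.0008,0,0,0],
  ],
)

```text
t: 11.67
tcp_pos: [0.48, 0.1787, 0.0057]
tool_rot: [0.081, 0.701, -0.084, 0.704]
force: [-0.2, -1.1, 7.1]
finger_gap: 0.681
```

Request:
step_arm(
  commands=[
    [0.0008,0,0,0],
    [0.0008,0,0,0],
    [0.0008,0,0,0],
  ],
)

```text
t: 11.92
tcp_pos: [0.48, 0.1787, 0.0057]
tool_rot: [0.081, 0.701, -0.084, 0.704]
force: [-1.4, -0.8, 6.3]
finger_gap: 0.68
```

Request:
step_arm(
  commands=[
    [-0.02,0,0,0],
    [-0.05,0,0,0],
    [-0.09,0,0,0],
    [-0.13,0,0,0],
    [-0.16,0,0,0],
    [-0.16,0,0,0],
    [-0.16,0,0,0],
  ],
  jaw=0.074,
)

```text
t: 12.5
tcp_pos: [0.4805, 0.1796, 0.1676]
tool_rot: [0.082, 0.699, -0.083, 0.706]
force: [-0.4, 0.7, -0.1]
finger_gap: 0.867
```

```bash
python3 - <<'E'
from h import *
go([.5323,-.1365,.165])
E
```

```text
tcp [0.4805 0.1796 0.1676] yaw -0.2338433199063597 xaxis [ 0.0093 -0.0032 -1.    ] q [ 0.1422  0.4679  1.7815 -0.0058  0.8834  0.3797] t 12.5
shift [ 0.0041 -0.2955  0.1236] turn 0
```

Request:
step_arm(
  commands=[
    [0,-0.036,0.015,0],
    [0,-0.072,0.03,0],
    [0,-0.108,0.045,0],
    [0,-0.144,0.06,0],
    [0,-0.18,0.075,0],
    [0,-0.216,0.09,0],
    [0,-0.252,0.105,0],
    [0,-0.28,0.117,0],
  ],
)

```text
t: 13.17
tcp_pos: [0.5285, -0.1225, 0.167]
tool_rot: [0.082, 0.7, -0.084, 0.704]
force: [-0.3, -0.2, -0.2]
finger_gap: 0.869
```

Request:
step_arm(
  commands=[
    [0,0,0,0],
    [0,0,0,0],
    [0,0,0,0],
  ],
)

```text
t: 13.42
tcp_pos: [0.5268, -0.1217, 0.1651]
tool_rot: [0.084, 0.702, -0.083, 0.703]
force: [-0.5, 0.4, -0.5]
finger_gap: 0.869
```

```bash
python3 - <<'E'
from h import *
go([.5323,-.1365,.160])
E
```

```text
tcp [ 0.5268 -0.1217  0.1651] yaw -0.23633275597521886 xaxis [ 0.0019  0.0002 -1.    ] q [-0.4343  0.5052  1.7116  0.0012  0.9232 -0.1987] t 13.4167
shift [ 0.0052 -0.0132  0.0088] turn 0
```

Request:
step_arm(
  commands=[
    [0.003,-0.007,0.004,0],
    [0.005,-0.0132,0.0088,0],
    [0.005,-0.0132,0.0088,0],
    [0.005,-0.0132,0.0088,0],
    [0.005,-0.0132,0.0088,0],
  ],
)

```text
t: 13.83
tcp_pos: [0.5323, -0.136, 0.1601]
tool_rot: [0.083, 0.702, -0.083, 0.703]
force: [-0.6, -0.1, 0.1]
finger_gap: 0.865
```

```bash
python3 - <<'E'
from h import *
go([.5323,-.1365,.125])
im=optics.snapshot('wrist');cv2.imwrite('pics/w10.png',im[:,:,::-1])
crop('pics/w10.png','pics/w10c.png',200,150,460,340,3)
E
```

```text
tcp [ 0.5323 -0.136   0.1601] yaw -0.23571186513119702 xaxis [ 0.0017  0.0005 -1.    ] q [-0.4543  0.5226  1.6941  0.0014  0.9236 -0.2194] t 13.8333
shift [ 0.0351 -0.0005  0.    ] turn 0
```

View pics/w10c.png

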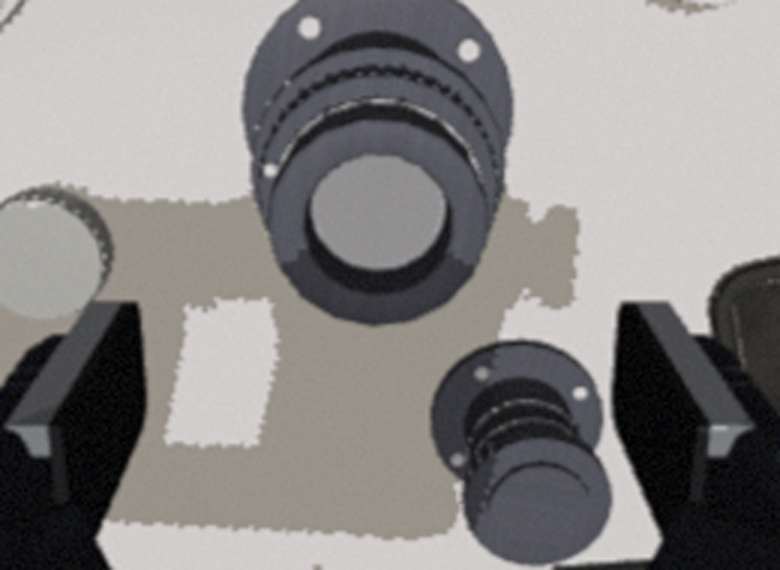

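Request:
step_arm(
  commands=[
    [0.02,-0.0005,0,0],
    [0.045,-0.0005,0,0],
    [0.065,-0.0005,0,0],
    [0.08,-0.0005,0,0],
    [0.085,-0.0005,0,0],
    [0.085,-0.0005,0,0],
    [0.085,-0.0005,0,0],
  ],
)

```text
t: 14.47
tcp_pos: [0.5326, -0.1365, 0.0756]
tool_rot: [0.083, 0.701, -0.083, 0.703]
force: [0.2, 0.0, 0.0]
finger_gap: 0.866
```

```bash
python3 - <<'E'
from h import *
go([.5323,-.1365,.0735])
s=telemetry.sense();print(s['force'],s['ft_torque'],s['finger_gap']*85.4)
E
```

```text
tcp [ 0.5326 -0.1365  0.0756] yaw -0.2354112766851828 xaxis [ 0.0022  0.0001 -1.    ] q [-0.4547  0.6583  1.7479  0.0017  0.7334 -0.2205] t 14.4667
shift [ 0.0021 -0.0001 -0.0003] turn 0
[0.1511 0.0246 0.0063] [ 0.0082 -0.0157 -0.0091] 73.97224904907011
```

Request:
step_arm(
  commands=[
    [0.002,0,-0.0003,0],
    [0.002,0,-0.0003,0],
    [0.002,0,-0.0003,0],
    [0.002,0,-0.0003,0],
  ],
  jaw=0.062,
  grip_force=20,
)

```text
t: 14.8
tcp_pos: [0.5327, -0.1365, 0.0743]
tool_rot: [0.083, 0.701, -0.083, 0.703]
force: [0.5, -0.9, 0.2]
finger_gap: 0.724
```

```bash
python3 - <<'E'
from h import *
go([.5323,-.1365,.0733])
s=telemetry.sense();print(s['force'],s['ft_torque'],s['finger_gap']*85.4)
for n in('side','wrist'):
    im=optics.snapshot(n);cv2.imwrite(f'pics/{n}11.png',im[:,:,::-1])
crop('pics/side11.png','pics/s11c.png',260,150,370,270,5)
crop('pics/wrist11.png','pics/w11c.png',200,150,460,340,3)
E
```

```text
tcp [ 0.5327 -0.1365  0.0743] yaw -0.23535283309261193 xaxis [ 0.0034 -0.0004 -1.    ] q [-0.4548  0.6603  1.7493  0.0017  0.7288 -0.2207] t 14.8
shift [ 0.001  -0.0001 -0.0004] turn 0
[ 0.5363 -0.8878  0.2139] [-0.0059  0.0449 -0.0372] 61.81560257429276
```

View pics/s11c.png

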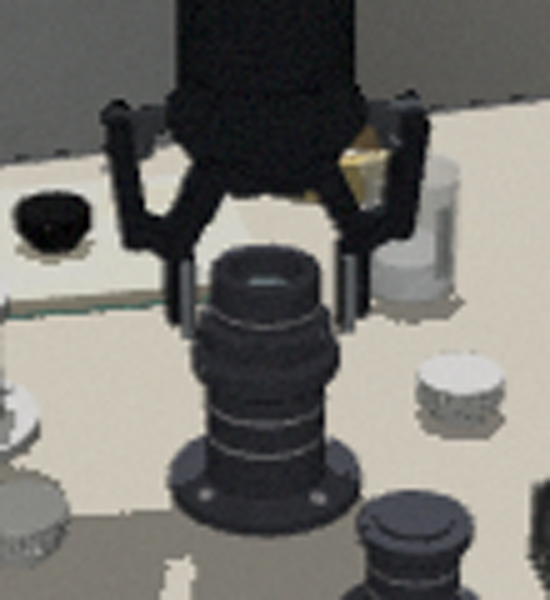

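View pics/w11c.png

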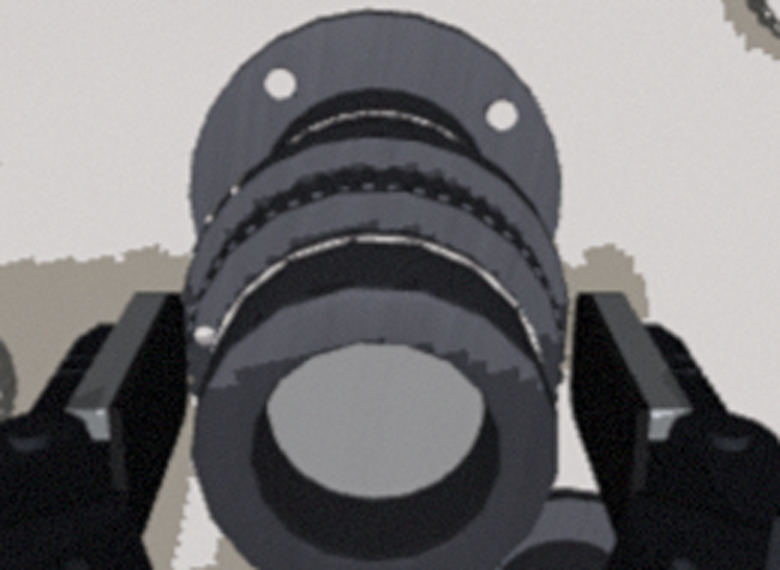

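Request:
step_arm(
  commands=[
    [0.001,0,-0.0007,0],
    [0.001,0,-0.0007,0],
    [0.001,0,-0.0007,0],
    [0.001,0,-0.0007,0],
  ],
)

```text
t: 15.23
tcp_pos: [0.5318, -0.1363, 0.073]
tool_rot: [0.083, 0.701, -0.083, 0.703]
force: [-0.2, -0.3, 0.3]
finger_gap: 0.724
```

Request:
step_arm(
  commands=[
    [0,0,0,0],
    [0,0,0,0],
    [0,0,0,0],
    [0,0,0,0],
  ],
  jaw=0.054,
  grip_force=20,
)

```text
t: 15.57
tcp_pos: [0.5321, -0.1364, 0.0732]
tool_rot: [0.083, 0.701, -0.083, 0.703]
force: [0.5, 0.2, 3.4]
finger_gap: 0.667
```

```bash
python3 - <<'E'
from h import *
go([.5323,-.1365,.0733])
s=telemetry.sense();print(s['force'],s['ft_torque'],s['finger_gap']*85.4)
E
```

```text
tcp [ 0.5321 -0.1364  0.0732] yaw -0.23550415977323516 xaxis [ 0.0035 -0.0004 -1.    ] q [-0.4551  0.6616  1.7514  0.0018  0.7253 -0.2209] t 15.5667
shift [-0.0001 -0.0001  0.0002] turn 0
[0.4638 0.229  3.3789] [ 0.0706  0.0431 -0.0492] 56.985497118351276
```

Request:
step_arm(
  commands=[
    [0,0,0,0.03],
    [0,0,0,0.06],
    [0,0,0,0.1],
    [0,0,0,0.1],
  ],
)

```text
t: 15.9
tcp_pos: [0.5322, -0.1364, 0.0733]
tool_rot: [0.118, 0.696, -0.118, 0.698]
force: [0.8, 0.5, 1.3]
finger_gap: 0.666
```

```bash
cat > st.py <<'E'
from h import *
s=telemetry.sense();M=R.from_quat(s['tool_rot']).as_matrix()
print('t',s['t'],'p',s['tcp_pos'],'yaw',np.arctan2(M[1,2],M[0,2]),'x',M[:,0],'f',s['force'],'m',s['ft_torque'],'tau',s['tau'][[0,5]],'qd6',s['qd'][5],'gap',s['finger_gap']*85.4)
E
python3 st.py
```

```text
t 15.9 p [ 0.5322 -0.1364  0.0733] yaw -0.33624112566512854 x [ 0.0036 -0.0004 -1.    ] f [0.7954 0.5331 1.2707] m [ 0.0345  0.0996 -0.1325] tau [0.2093 0.0359] qd6 -0.04136995602474951 gap 56.91457925380253
```

Request:
step_arm(
  commands=[
    [0,0,0,0.025],
    [0,0,0,0.05],
    [0,0,0,0.075],
    [0,0,0,0.1],
  ],
)

```text
t: 16.23
tcp_pos: [0.5322, -0.1364, 0.0733]
tool_rot: [0.153, 0.689, -0.153, 0.692]
force: [0.7, -0.1, 1.3]
finger_gap: 0.671
```

```bash
python3 st.py; python3 - <<'E'
from h import *
im=optics.snapshot('wrist');cv2.imwrite('pics/w12.png',im[:,:,::-1])
crop('pics/w12.png','pics/w12c.png',200,150,460,340,3)
E
```

```text
t 16.2333 p [ 0.5322 -0.1364  0.0733] yaw -0.43736972815227454 x [ 0.0036 -0.0006 -1.    ] f [ 0.6554 -0.0955  1.3332] m [0.0757 0.017  0.1368] tau [-0.2848 -0.0466] qd6 0.29737505881917853 gap 57.299156551984794
```

View pics/w12c.png

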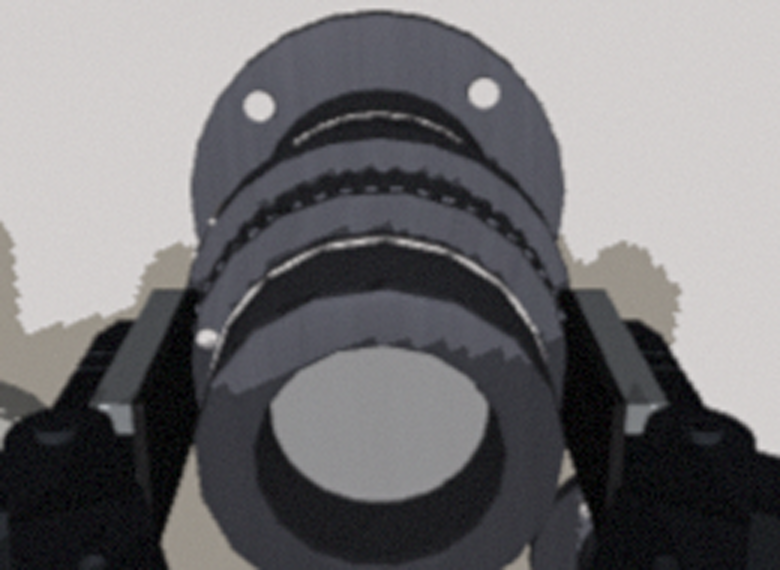

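Request:
step_arm(
  commands=[
    [0,0,0,0.015],
    [0,0,0,0.03],
    [0,0,0,0.045],
    [0,0,0,0.06],
  ],
)

```text
t: 16.62
tcp_pos: [0.5322, -0.1364, 0.0733]
tool_rot: [0.175, 0.684, -0.175, 0.686]
force: [0.5, -0.1, 1.1]
finger_gap: 0.668
```

```bash
python3 st.py
```

```text
t 16.6167 p [ 0.5322 -0.1364  0.0733] yaw -0.4995502827456265 x [ 0.0036 -0.0005 -1.    ] f [ 0.5115 -0.0649  1.1406] m [ 0.0359 -0.006   0.2053] tau [-0.2698  0.0333] qd6 0.17946815972302538 gap 57.05850101234938
```

Request:
step_arm(
  commands=[
    [0,0,0,0.01],
    [0,0,0,0.02],
    [0,0,0,0.03],
    [0,0,0,0.04],
  ],
)

```text
t: 16.95
tcp_pos: [0.5322, -0.1364, 0.0732]
tool_rot: [0.189, 0.68, -0.189, 0.683]
force: [0.0, 0.1, 2.4]
finger_gap: 0.668
```

```bash
python3 st.py
```

```text
t 16.95 p [ 0.5322 -0.1364  0.0732] yaw -0.5405017546294006 x [ 0.0036 -0.0005 -1.    ] f [0.0201 0.1016 2.3529] m [ 0.081  -0.0573  0.1576] tau [-0.2768  0.0732] qd6 0.11819047265526543 gap 57.07568004959935
```

Request:
step_arm(
  commands=[
    [0,0,0,0.01],
    [0,0,0,0.02],
    [0,0,0,0.03],
  ],
)

```text
t: 17.2
tcp_pos: [0.5323, -0.1364, 0.0733]
tool_rot: [0.199, 0.677, -0.199, 0.68]
force: [-0.4, 1.2, 1.2]
finger_gap: 0.67
```

```bash
python3 st.py
```

```text
t 17.2 p [ 0.5323 -0.1364  0.0733] yaw -0.5714854201271344 x [ 0.0038 -0.0006 -1.    ] f [-0.3992  1.1985  1.2112] m [ 0.047  -0.0549  0.1751] tau [-0.2757  0.0741] qd6 0.11915501344943323 gap 57.23481365679209
```

Request:
step_arm(
  commands=[
    [0,0,0,0.01],
    [0,0,0,0.02],
    [0,0,0,0.03],
  ],
)

```text
t: 17.45
tcp_pos: [0.5323, -0.1365, 0.0733]
tool_rot: [0.21, 0.674, -0.21, 0.677]
force: [0.2, 0.5, 0.2]
finger_gap: 0.673
```

```bash
python3 st.py
```

```text
t 17.45 p [ 0.5323 -0.1365  0.0733] yaw -0.6025324950455555 x [ 0.0038 -0.0006 -1.    ] f [0.2483 0.5195 0.238 ] m [ 0.0338 -0.0227  0.164 ] tau [-0.2733  0.0742] qd6 0.11774412800096268 gap 57.43711383058539
```

Request:
step_arm(
  commands=[
    [0,0,0,0.01],
    [0,0,0,0.02],
    [0,0,0,0.03],
  ],
)

```text
t: 17.7
tcp_pos: [0.5323, -0.1365, 0.0733]
tool_rot: [0.22, 0.671, -0.22, 0.673]
force: [-0.3, -0.1, 1.5]
finger_gap: 0.667
```

```bash
python3 st.py
```

```text
t 17.7 p [ 0.5323 -0.1365  0.0733] yaw -0.6334696274122397 x [ 0.0038 -0.0006 -1.    ] f [-0.3113 -0.1296  1.5113] m [0.1031 0.0046 0.1526] tau [-0.2693  0.0742] qd6 0.11748502872105365 gap 56.95523031359779
```

Request:
step_arm(
  commands=[
    [0,0,0,0.01],
    [0,0,0,0.02],
    [0,0,0,0.03],
  ],
)

```text
t: 17.95
tcp_pos: [0.5323, -0.1364, 0.0733]
tool_rot: [0.231, 0.667, -0.23, 0.67]
force: [0.8, 0.3, 1.4]
finger_gap: 0.666
```

```bash
python3 st.py
```

```text
t 17.95 p [ 0.5323 -0.1364  0.0733] yaw -0.6644896547783029 x [ 0.0038 -0.0006 -1.    ] f [0.7826 0.2867 1.4496] m [0.0632 0.0072 0.1241] tau [-0.2651  0.0742] qd6 0.11931879988095499 gap 56.848099658295006
```

Request:
step_arm(
  commands=[
    [0,0,0,0.01],
    [0,0,0,0.02],
    [0,0,0,0.03],
  ],
)

```text
t: 18.2
tcp_pos: [0.5323, -0.1365, 0.0733]
tool_rot: [0.241, 0.663, -0.241, 0.666]
force: [0.2, 0.9, 1.7]
finger_gap: 0.666
```

```bash
python3 st.py
```

```text
t 18.2 p [ 0.5323 -0.1365  0.0733] yaw -0.6955680187094996 x [ 0.0039 -0.0006 -1.    ] f [0.2214 0.9465 1.718 ] m [0.0838 0.0023 0.1688] tau [-0.2594  0.0742] qd6 0.11986996319973255 gap 56.85808544190344
```

Request:
step_arm(
  commands=[
    [0,0,0,0.01],
    [0,0,0,0.02],
    [0,0,0,0.03],
  ],
)

```text
t: 18.45
tcp_pos: [0.5323, -0.1365, 0.0733]
tool_rot: [0.252, 0.66, -0.251, 0.662]
force: [-0.0, 0.3, 2.4]
finger_gap: 0.664
```

```bash
python3 st.py
```

```text
t 18.45 p [ 0.5323 -0.1365  0.0733] yaw -0.7265201634861183 x [ 0.0038 -0.0006 -1.    ] f [-0.0206  0.2631  2.3597] m [-0.0278 -0.0278  0.1833] tau [-0.2545  0.0742] qd6 0.11877279808695454 gap 56.70832971967032
```

Request:
step_arm(
  commands=[
    [0,0,0,0.01],
    [0,0,0,0.02],
    [0,0,0,0.03],
  ],
)

```text
t: 18.7
tcp_pos: [0.5323, -0.1365, 0.0733]
tool_rot: [0.262, 0.656, -0.261, 0.658]
force: [0.3, 0.5, 2.2]
finger_gap: 0.669
```

```bash
python3 st.py
```

```text
t 18.7 p [ 0.5323 -0.1365  0.0733] yaw -0.7575527318859934 x [ 0.0039 -0.0006 -1.    ] f [0.2838 0.5324 2.2114] m [ 0.0439 -0.0454  0.1674] tau [-0.251   0.0742] qd6 0.11780140877747663 gap 57.11058646306441
```

Request:
step_arm(
  commands=[
    [0,0,0,0.01],
    [0,0,0,0.02],
    [0,0,0,0.03],
  ],
)

```text
t: 18.95
tcp_pos: [0.5323, -0.1365, 0.0733]
tool_rot: [0.272, 0.651, -0.271, 0.654]
force: [-0.0, 0.0, 1.3]
finger_gap: 0.666
```

```bash
python3 st.py
```

```text
t 18.95 p [ 0.5323 -0.1365  0.0733] yaw -0.78854132317628 x [ 0.0039 -0.0007 -1.    ] f [-0.0108  0.0422  1.348 ] m [ 0.0219 -0.0076  0.1841] tau [-0.2456  0.0742] qd6 0.11966899994947265 gap 56.869976576357445
```

Request:
step_arm(
  commands=[
    [0,0,0,0.01],
    [0,0,0,0.02],
    [0,0,0,0.03],
  ],
)

```text
t: 19.2
tcp_pos: [0.5323, -0.1365, 0.0733]
tool_rot: [0.282, 0.647, -0.281, 0.65]
force: [0.4, 0.1, 1.9]
finger_gap: 0.66
```

```bash
python3 st.py
```

```text
t 19.2 p [ 0.5323 -0.1365  0.0733] yaw -0.819539440251943 x [ 0.0039 -0.0007 -1.    ] f [0.4217 0.1308 1.9479] m [ 0.0184 -0.008   0.1352] tau [-0.2399  0.0742] qd6 0.11871945602655667 gap 56.392031302363755
```

Request:
step_arm(
  commands=[
    [0,0,0,0.01],
    [0,0,0,0.02],
    [0,0,0,0.03],
  ],
)

```text
t: 19.45
tcp_pos: [0.5324, -0.1365, 0.0733]
tool_rot: [0.292, 0.643, -0.291, 0.646]
force: [0.5, 0.0, 2.6]
finger_gap: 0.661
```

```bash
python3 st.py
```

```text
t 19.45 p [ 0.5324 -0.1365  0.0733] yaw -0.850543266294237 x [ 0.004  -0.0007 -1.    ] f [0.5083 0.0409 2.5862] m [ 0.0471 -0.046   0.182 ] tau [-0.2342  0.0742] qd6 0.12042407162973955 gap 56.472812868024214
```

Request:
step_arm(
  commands=[
    [0,0,0,0.01],
    [0,0,0,0.02],
    [0,0,0,0.03],
  ],
)

```text
t: 19.7
tcp_pos: [0.5323, -0.1365, 0.0733]
tool_rot: [0.302, 0.638, -0.301, 0.641]
force: [0.3, -0.4, 1.3]
finger_gap: 0.666
```

```bash
python3 st.py
```

```text
t 19.7 p [ 0.5323 -0.1365  0.0733] yaw -0.881570623872998 x [ 0.004  -0.0007 -1.    ] f [ 0.3425 -0.4327  1.3442] m [-0.0356 -0.0178  0.1167] tau [-0.2262  0.0742] qd6 0.11770082570754169 gap 56.85189133301986
```

Request:
step_arm(
  commands=[
    [0,0,0,0.01],
    [0,0,0,0.02],
    [0,0,0,0.03],
  ],
)

```text
t: 19.95
tcp_pos: [0.5323, -0.1365, 0.0733]
tool_rot: [0.312, 0.633, -0.311, 0.636]
force: [0.1, 0.1, 2.1]
finger_gap: 0.666
```

```bash
python3 st.py
```

```text
t 19.95 p [ 0.5323 -0.1365  0.0733] yaw -0.9125747703842267 x [ 0.004  -0.0007 -1.    ] f [0.0516 0.1042 2.1219] m [ 0.0134 -0.0731  0.1311] tau [-0.2203  0.0742] qd6 0.11843296018164741 gap 56.865754373489445
```

Request:
step_arm(
  commands=[
    [0,0,0,0.01],
    [0,0,0,0.02],
    [0,0,0,0.03],
  ],
)

```text
t: 20.2
tcp_pos: [0.5324, -0.1365, 0.0733]
tool_rot: [0.322, 0.628, -0.321, 0.631]
force: [0.5, -0.4, 1.0]
finger_gap: 0.667
```

```bash
python3 st.py
```

```text
t 20.2 p [ 0.5324 -0.1365  0.0733] yaw -0.943521132215156 x [ 0.004  -0.0008 -1.    ] f [ 0.4606 -0.4324  0.9898] m [ 0.076  -0.0376  0.1419] tau [-0.2141  0.0742] qd6 0.11876087833042019 gap 56.93513773931382
```

Request:
step_arm(
  commands=[
    [0,0,0,0.01],
    [0,0,0,0.02],
    [0,0,0,0.03],
  ],
)

```text
t: 20.45
tcp_pos: [0.5324, -0.1366, 0.0733]
tool_rot: [0.332, 0.623, -0.331, 0.626]
force: [0.2, -0.4, 1.9]
finger_gap: 0.664
```

```bash
python3 st.py
```

```text
t 20.45 p [ 0.5324 -0.1366  0.0733] yaw -0.9745998860647178 x [ 0.0041 -0.0008 -1.    ] f [ 0.2196 -0.363   1.9218] m [ 0.0276 -0.0035  0.1446] tau [-0.2068  0.0742] qd6 0.1178833759803112 gap 56.74607689210455
```

Turned 0.74 rad so far, no stop yet.

Request:
step_arm(
  commands=[
    [0,0,0,0.01],
    [0,0,0,0.02],
    [0,0,0,0.03],
  ],
)

```text
t: 20.7
tcp_pos: [0.5324, -0.1365, 0.0733]
tool_rot: [0.341, 0.618, -0.34, 0.621]
force: [-0.3, 0.2, 2.1]
finger_gap: 0.669
```

```bash
python3 st.py
```

```text
t 20.7 p [ 0.5324 -0.1365  0.0733] yaw -1.0055236618226733 x [ 0.0041 -0.0008 -1.    ] f [-0.3466  0.2095  2.0795] m [-0.019  -0.1078  0.1117] tau [-0.2     0.0742] qd6 0.11971945774936124 gap 57.09550229839591
```

Request:
step_arm(
  commands=[
    [0,0,0,0.01],
    [0,0,0,0.02],
    [0,0,0,0.03],
  ],
)

```text
t: 20.95
tcp_pos: [0.5324, -0.1366, 0.0733]
tool_rot: [0.351, 0.613, -0.35, 0.616]
force: [0.2, 0.5, 0.6]
finger_gap: 0.661
```

```bash
python3 st.py
```

```text
t 20.95 p [ 0.5324 -0.1366  0.0733] yaw -1.0365761485096083 x [ 0.0041 -0.0008 -1.    ] f [0.2165 0.4595 0.5595] m [ 0.0506 -0.023   0.1259] tau [-0.1909  0.0743] qd6 0.11961886842905244 gap 56.45254446892392
```

Request:
step_arm(
  commands=[
    [0,0,0,0.01],
    [0,0,0,0.02],
    [0,0,0,0.03],
  ],
)

```text
t: 21.2
tcp_pos: [0.5324, -0.1366, 0.0733]
tool_rot: [0.36, 0.607, -0.359, 0.61]
force: [0.5, 0.3, 1.7]
finger_gap: 0.666
```

```bash
python3 st.py
```

```text
t 21.2 p [ 0.5324 -0.1366  0.0733] yaw -1.0675040107125624 x [ 0.0041 -0.0009 -1.    ] f [0.4722 0.3219 1.7048] m [ 0.0266 -0.1049  0.1748] tau [-0.1843  0.0744] qd6 0.1190518102866038 gap 56.8535395302708
```

Request:
step_arm(
  commands=[
    [0,0,0,0.01],
    [0,0,0,0.02],
    [0,0,0,0.03],
  ],
)

```text
t: 21.45
tcp_pos: [0.5324, -0.1366, 0.0733]
tool_rot: [0.37, 0.602, -0.369, 0.604]
force: [0.0, 0.9, 1.5]
finger_gap: 0.668
```

```bash
python3 st.py
```

```text
t 21.45 p [ 0.5324 -0.1366  0.0733] yaw -1.0985819600319016 x [ 0.0041 -0.0009 -1.    ] f [0.0138 0.8612 1.5096] m [-0.0654 -0.0501  0.1636] tau [-0.177   0.0743] qd6 0.11944128013636382 gap 57.022027086339584
```

Request:
step_arm(
  commands=[
    [0,0,0,0.01],
    [0,0,0,0.02],
    [0,0,0,0.03],
  ],
)

```text
t: 21.7
tcp_pos: [0.5324, -0.1366, 0.0733]
tool_rot: [0.379, 0.596, -0.378, 0.599]
force: [-0.3, 0.8, 0.4]
finger_gap: 0.666
```

```bash
python3 st.py
```

```text
t 21.7 p [ 0.5324 -0.1366  0.0733] yaw -1.1295435354316088 x [ 0.0041 -0.0009 -1.    ] f [-0.3347  0.7557  0.3611] m [-0.0289 -0.0941  0.206 ] tau [-0.17    0.0743] qd6 0.11956176461780546 gap 56.890962469504295
```

Request:
step_arm(
  commands=[
    [0,0,0,0.01],
    [0,0,0,0.02],
    [0,0,0,0.03],
  ],
)

```text
t: 21.95
tcp_pos: [0.5324, -0.1366, 0.0733]
tool_rot: [0.388, 0.59, -0.387, 0.593]
force: [0.8, 0.1, 2.8]
finger_gap: 0.67
```

```bash
python3 st.py;  python3 - <<'E'
from h import *
im=optics.snapshot('wrist');cv2.imwrite('pics/w13.png',im[:,:,::-1])
crop('pics/w13.png','pics/w13c.png',200,150,460,340,3)
E
```

```text
t 21.95 p [ 0.5324 -0.1366  0.0733] yaw -1.160577012263227 x [ 0.0041 -0.0009 -1.    ] f [0.7899 0.1145 2.7505] m [-0.0584 -0.0441  0.1439] tau [-0.1601  0.0743] qd6 0.11877122145541194 gap 57.24222025168468
```

View pics/w13c.png

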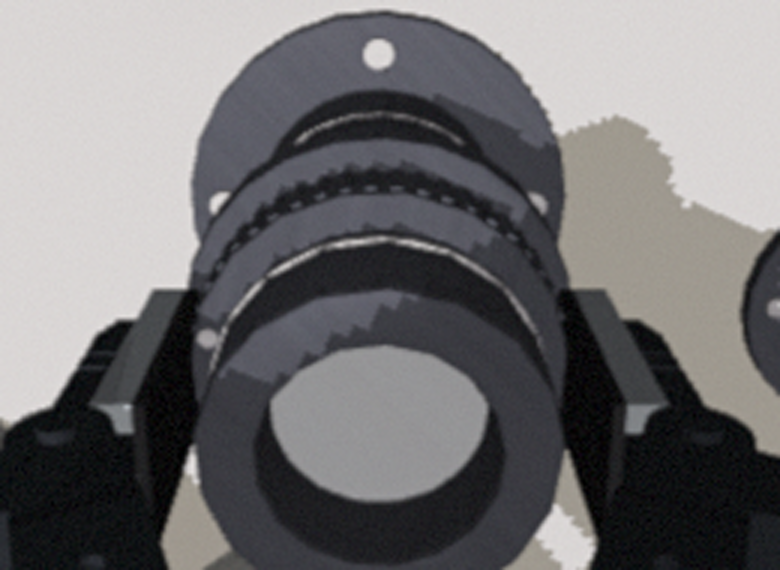

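Request:
step_arm(
  commands=[
    [0,0,0,0.01],
    [0,0,0,0.02],
    [0,0,0,0.03],
  ],
)

```text
t: 22.25
tcp_pos: [0.5324, -0.1366, 0.0733]
tool_rot: [0.397, 0.584, -0.396, 0.587]
force: [0.5, -0.4, 1.3]
finger_gap: 0.667
```

```bash
python3 st.py
```

```text
t 22.25 p [ 0.5324 -0.1366  0.0733] yaw -1.191886949639839 x [ 0.0042 -0.001  -1.    ] f [ 0.5289 -0.3596  1.2793] m [-0.0453 -0.0749  0.1487] tau [-0.1425  0.0737] qd6 0.11770101383134796 gap 56.9340098767291
```

Request:
step_arm(
  commands=[
    [0,0,0,0.01],
    [0,0,0,0.02],
    [0,0,0,0.03],
  ],
)

```text
t: 22.5
tcp_pos: [0.5324, -0.1366, 0.0733]
tool_rot: [0.406, 0.578, -0.405, 0.58]
force: [-0.0, -0.2, 0.9]
finger_gap: 0.669
```

```bash
python3 st.py
```

```text
t 22.5 p [ 0.5324 -0.1366  0.0733] yaw -1.2228670714381606 x [ 0.0042 -0.001  -1.    ] f [-0.0213 -0.2178  0.927 ] m [-0.0127 -0.0267  0.1167] tau [-0.1349  0.0743] qd6 0.11805218213679096 gap 57.17410190278385
```

Request:
step_arm(
  commands=[
    [0,0,0,0.01],
    [0,0,0,0.02],
    [0,0,0,0.03],
  ],
)

```text
t: 22.75
tcp_pos: [0.5324, -0.1366, 0.0733]
tool_rot: [0.415, 0.571, -0.414, 0.574]
force: [0.3, 0.6, 1.8]
finger_gap: 0.665
```

```bash
python3 st.py
```

```text
t 22.75 p [ 0.5324 -0.1366  0.0733] yaw -1.253800477035388 x [ 0.0042 -0.001  -1.    ] f [0.303  0.6124 1.7925] m [-0.019  -0.0159  0.196 ] tau [-0.1293  0.0744] qd6 0.11807320843452844 gap 56.76176876955906
```

Request:
step_arm(
  commands=[
    [0,0,0,0.01],
    [0,0,0,0.02],
    [0,0,0,0.03],
  ],
)

```text
t: 23.0
tcp_pos: [0.5324, -0.1367, 0.0733]
tool_rot: [0.424, 0.565, -0.423, 0.568]
force: [0.3, -0.6, 1.4]
finger_gap: 0.669
```

```bash
python3 st.py
```

```text
t 23.0 p [ 0.5324 -0.1367  0.0733] yaw -1.2848147081487091 x [ 0.0042 -0.001  -1.    ] f [ 0.2871 -0.6381  1.3731] m [-0.059  -0.0122  0.1871] tau [-0.1198  0.0744] qd6 0.1176590194317126 gap 57.09006751665575
```

Request:
step_arm(
  commands=[
    [0,0,0,0.01],
    [0,0,0,0.02],
    [0,0,0,0.03],
  ],
)

```text
t: 23.25
tcp_pos: [0.5324, -0.1367, 0.0733]
tool_rot: [0.433, 0.558, -0.432, 0.561]
force: [0.3, 0.3, 1.7]
finger_gap: 0.664
```

```bash
python3 st.py
```

```text
t 23.25 p [ 0.5324 -0.1367  0.0733] yaw -1.3157802034108266 x [ 0.0042 -0.0011 -1.    ] f [0.3296 0.3181 1.7096] m [-0.027  -0.0502  0.1474] tau [-0.111   0.0745] qd6 0.11874010123184803 gap 56.73764235302049
```

Request:
step_arm(
  commands=[
    [0,0,0,0.01],
    [0,0,0,0.02],
    [0,0,0,0.03],
  ],
)

```text
t: 23.5
tcp_pos: [0.5324, -0.1367, 0.0733]
tool_rot: [0.442, 0.551, -0.44, 0.554]
force: [-0.2, -0.1, 1.2]
finger_gap: 0.665
```

```bash
python3 st.py
```

```text
t 23.5 p [ 0.5324 -0.1367  0.0733] yaw -1.3467223292720312 x [ 0.0042 -0.0011 -1.    ] f [-0.1997 -0.1221  1.2113] m [-0.0821 -0.0475  0.1811] tau [-0.1072  0.0757] qd6 0.11921646410911226 gap 56.82536290257327
```

Request:
step_arm(
  commands=[
    [0,0,0,0.01],
    [0,0,0,0.02],
    [0,0,0,0.03],
  ],
)

```text
t: 23.75
tcp_pos: [0.5325, -0.1368, 0.0733]
tool_rot: [0.45, 0.544, -0.449, 0.547]
force: [-0.2, 0.1, 1.6]
finger_gap: 0.667
```

```bash
python3 st.py
```

```text
t 23.75 p [ 0.5325 -0.1368  0.0733] yaw -1.377750219886566 x [ 0.0043 -0.0012 -1.    ] f [-0.2417  0.0598  1.6328] m [-0.0579 -0.1047  0.1709] tau [-0.1329  0.0926] qd6 0.1183109612569344 gap 56.93343904389445
```

Request:
step_arm(
  commands=[
    [0,0,0,0.01],
    [0,0,0,0.02],
  ],
)

```text
t: 23.92
tcp_pos: [0.5325, -0.1367, 0.0733]
tool_rot: [0.456, 0.54, -0.455, 0.543]
force: [0.2, 0.7, 0.6]
finger_gap: 0.663
```

```bash
python3 st.py
```

```text
t 23.9167 p [ 0.5325 -0.1367  0.0733] yaw -1.3987030352839491 x [ 0.0043 -0.0012 -1.    ] f [0.2129 0.6504 0.5826] m [-0.1037 -0.1068  0.2053] tau [-0.1492  0.111 ] qd6 0.11726167494175115 gap 56.583285792161455
```

Request:
step_arm(
  commands=[
    [0,0,0,0.002],
    [0,0,0,0.002],
    [0,0,0,0.002],
  ],
)

```text
t: 24.17
tcp_pos: [0.5325, -0.1367, 0.0733]
tool_rot: [0.456, 0.539, -0.455, 0.542]
force: [0.2, -0.4, 0.9]
finger_gap: 0.664
```

```bash
python3 st.py
```

```text
t 24.1667 p [ 0.5325 -0.1367  0.0733] yaw -1.4009571745518454 x [ 0.0044 -0.0011 -1.    ] f [ 0.1692 -0.3784  0.943 ] m [-0.0484 -0.085   0.1037] tau [-0.0403  0.1129] qd6 -0.0010999591905722873 gap 56.67176936721796
```

Request:
step_arm(
  commands=[
    [0,0,0,0],
    [0,0,0,0],
    [0,0,0,0],
    [0,0,0,0],
    [0,0,0,0],
  ],
  jaw=0.074,
)

```text
t: 24.58
tcp_pos: [0.5323, -0.1367, 0.0732]
tool_rot: [0.457, 0.539, -0.455, 0.542]
force: [-0.2, -0.6, 0.2]
finger_gap: 0.868
```

```bash
python3 st.py; python3 - <<'E'
from h import *
im=optics.snapshot('wrist');cv2.imwrite('pics/w14.png',im[:,:,::-1])
crop('pics/w14.png','pics/w14c.png',200,150,460,340,3)
E
```

```text
t 24.5833 p [ 0.5323 -0.1367  0.0732] yaw -1.4011395528210429 x [ 0.004  -0.0009 -1.    ] f [-0.1959 -0.5671  0.207 ] m [0.0361 0.0195 0.0027] tau [0.0012 0.0007] qd6 -0.0012910838670251766 gap 74.13245748686094
```

View pics/w14c.png

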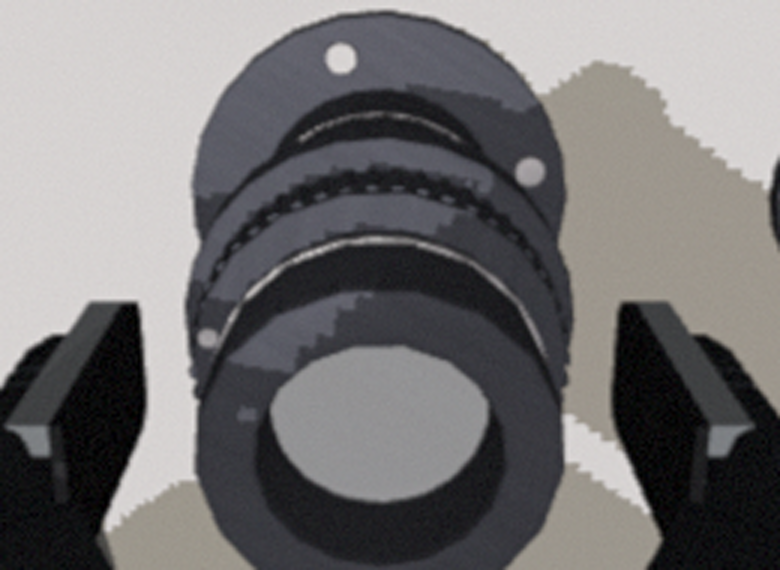

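Request:
step_arm(
  commands=[
    [-0.01,0,0,0],
    [-0.03,0,0,0],
    [-0.06,0,0,0],
    [-0.1,0,0,0],
    [-0.13,0,0,0],
    [-0.15,0,0,0],
    [-0.15,0,0,0],
    [-0.15,0,0,0],
  ],
)

```text
t: 25.3
tcp_pos: [0.5323, -0.1367, 0.2252]
tool_rot: [0.457, 0.538, -0.455, 0.543]
force: [0.1, -0.6, -0.9]
finger_gap: 0.868
```

```bash
python3 st.py; python3 - <<'E'
from h import *
for n in('side','top'):
    im=optics.snapshot(n);cv2.imwrite(f'pics/{n}15.png',im[:,:,::-1])
crop('pics/side15.png','pics/s15c.png',210,150,400,300,4)
crop('pics/top15.png','pics/t15c.png',210,140,450,290,3.3)
E
```

```text
t 25.3 p [ 0.5323 -0.1367  0.2252] yaw -1.4010006149940526 x [ 0.0075 -0.0026 -1.    ] f [ 0.1162 -0.5678 -0.9468] m [ 0.065  -0.0351  0.0502] tau [0.0382 0.0001] qd6 -0.0010705988132244828 gap 74.10567004757166
```

View pics/s15c.png

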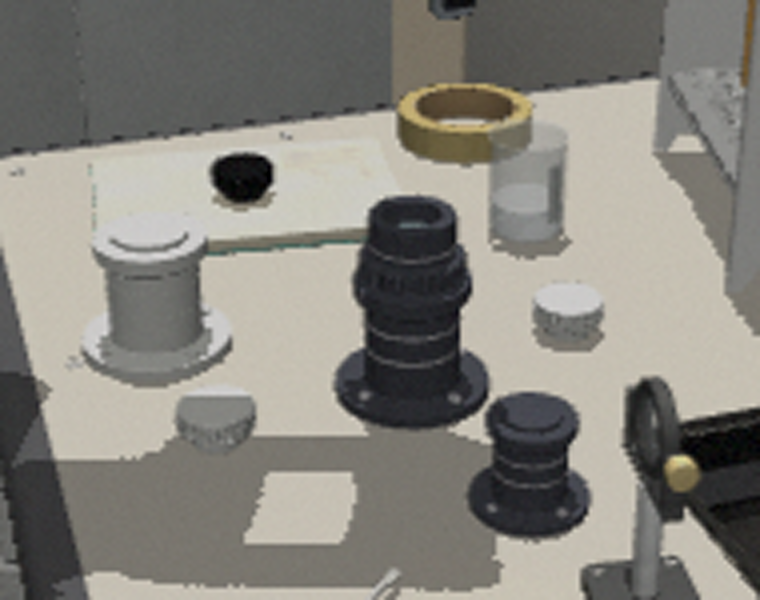

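View pics/t15c.png

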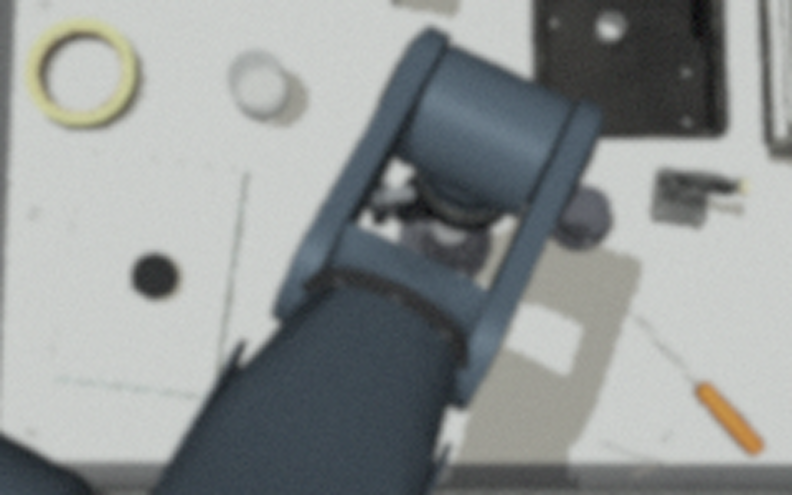

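```bash
python3 -c "
from station import manip
print(manip.sign_off())"
```

```text
the job is handed in; nothing more can be done
None
```

I lifted the cap off the tall dark lens and set it on the pad. I then turned the iris ring about 1.17 rad clockwise onto its stop, let go, and handed the job in at about 25 s.

- **Cap:** the last pictures show it near the pad's centre, at about (0.496, 0.127). It looks upright on its spigot, top side up. I judged flatness by eye in the pictures and did not measure the tilt.
- **Stop:** after about 1.11 rad of even friction, the wrist joint's torque started to climb steadily, which is how I knew the ring had met the stop. I stopped about 0.04 rad past that point.
- **Press on the stop:** this is an estimate.
  - The 0.04 rad compression at 1.6 N m per rad gives about 0.07 N m.
  - The joint torque rise, taken at face value, gives about 0.04 N m. I think that reading is low, because it showed only about half of the known ring friction while turning.
  - The moment sensor rose about 0.05 N m, but its noise is around 0.03 N m.
  - All three are inside the light-press range of 0.02 to 0.12 N m.
- **After release:** the white index dot on the ring stayed at the same pixel, so the ring did not visibly spring back.
- **Surroundings:** the gripper was clear, 0.225 m up, with no contact force. Fingertip height was set beforehand by touching the pad, so the tips stayed about 5 mm above the lower collar. The tape, beaker, screwdriver and lens mount look unmoved.

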